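# Grade a tray of ball stoppers on the bar grader

### The arm

A 6-joint arm with a two-finger parallel gripper is mounted at the origin on the work surface. World frame = base frame: x ahead of the robot, y to its left, z up, the work surface at z = 0. Lengths are in m, angles in rad, forces in N, time in s.
With the tool pointing down it reaches from about 0.375 to 0.9 m from the base axis. Payload 3.1 kg.
Tool frame: the origin (TCP) lies between the finger pads; the fingertips stand 8 mm ahead of it and the grasp point (between the pads) lies 11 mm behind it; z points along the fingers, y is the line along which they close (so a half turn about z gives the same grasp; the last joint's range is limited). The gripper opens to 87 mm and grips with 3 to 60 N. Pads are 19 mm wide; open, the fingers measure 117 mm over their backs; the gripper's body (75 mm by 190 mm) begins 51 mm behind the grasp point.
Start: joints at [-1.282, 0.527, 1.433, -0, 1.181, -0.178], TCP at [0.281, -0.558, 0.231] pointing down, gripper open.
Joint ranges: [-3.08, 3.08], [-0.75, 2.2], [0.22, 2.44], [-1.43, 4.57], [0, 2.65], [-2.85, 2.85]. Speed limits (rad/s): [2.79, 2.79, 3.14, 3.14, 3.14, 3.14].

### API

Orientations are given as a unit quaternion [x, y, z, w].
In Python, from rig import robot, vision, job gives the robot as it stands.
- The arm moves only by the shell command python3 -m handwheel 'ROWS' [OPENING] [FORCE]. ROWS is JSON, a list of rows, each a list of 4 numbers: the shift along the tool's x, y, z as a fraction of full scale, then the turn about the tool's z as a fraction of full scale. A call has 1 to 20 rows; each row is the pose to reach, as a shift and turn from the pose commanded when the call began, along the tool's axes at that moment, turning the shorter way round; what a row does not reach only later rows make up. Full scale, the value 1, is 300 mm for a shift and 2 pi rad for a turn. A row lasts 1/12 s, in which the tool goes at most 41.7 mm and 7.16 degrees, less where a joint would pass 70% of its speed; a pose out of reach is approached as far as the arm can. A call with a number of a shift or a turn outside -1 to 1 is refused whole. A call with a gripper value outside its range is refused whole. OPENING is the opening in per cent of the stroke, from 0 (shut) to 100 (fully open), set as the call begins (- or left out, the last holds). The fingers move at their own pace and stop on an object; FORCE is the grip in N (left out, the last holds). Time passes only in rows, so rows that repeat a pose let the fingers close. It gives the time, the measured TCP pose, the force, the opening and the grip force at its end, in the units of the state.
- robot.get_obs(): the state, without advancing time (a new reading comes with each control period).
- vision.camera(name): name is "scene" or "top"; returns a dict with "frame" (420x560x3 uint8, red, green, blue), "K" (3x3 intrinsics, pixels), "cam_to_world" (4x4, takes a point from camera to world coordinates). Camera axes: x right, y down, z forward; pixel columns grow to the right and rows downward; lengths in m; the calibration is good to about 2 mm. A picture is of the moment at which its call begins. There is no depth.
- job.hand_in(): hands the job in; it is judged then, once.
Trained networks look in the newest picture that a camera, given by its name, has taken for a name from the list of things; names that differ only in an ending like _2 or _b are one class to them, and where a whole thing is asked for, a point or a joint stands for the part that bears it (a point fixed in the world has none). Each returns a list of dicts, best first, with "conf" (0 to 1); they miss things now and then, are a little off and sometimes report something else, mostly with a low value. They report only what shows in the picture. A call takes as long as a camera call. They do not tell look-alikes from the thing itself.
- vision.look_for(camera, label): "point" ([row, column] in pixels, amid what is visible of it).
- vision.outline_of(camera, label): "mask" (420x560 bool, what is visible of it) and "point" ([row, column] in pixels, amid what is visible of it).
The state is a dict: "time": time; "q": joint angles; "joint_velocities": joint speeds; "joint_torque": joint torques, N m; "position": TCP position; "tool_rot": TCP orientation; "ft_force": force on the tool from outside, world axes, zero at the start; "moment": the same for the moment, N m; "grip_width": finger opening in m; "grip_force": force on a finger pad.
Only numpy, scipy, OpenCV 4.12 (cv2) and the standard library are available. Lean on these libraries where they do the work, as an engineer would, in place of code of your own. Each camera call takes 0.05 s, during which the arm holds its last target. There are 200 camera calls.

### The job

Grade the mixed wooden ball stoppers: with the grader's gate still down, take the pour tray by its bridge handle and gently tip all six stoppers into the feed pan at the grader's high end, with the tray's lip low over the pan so that they roll out rather than drop, and stand the empty tray upright on the bench again. Then pull the stiff gate up to an opening of 85 mm and leave it there, so that the stoppers roll down the bars and each size comes to rest in its own lane. Do not upset or shift the bottles and other things on the bench.

Things in the scene. Friction and masses are not known exactly. Their poses are not given: they have to be found in the camera images.
- sorter: Diverging-bar grader, plywood with steel bars, fixed to the bench, 580 mm long, 310 wide. Origin on the bench; +x is downhill along it, z up. Along x (mm): head edge -252 (top 165 above the bench), feed pan -249 to the gate at -100, bars -100 to 222. Two aluminium gate guides at x -100, y +100 and -100, rise to 269. The lanes run out to -y, to an end stop at y -205.
- pan (a point): Middle of the feed pan's floor (top surface; sorter frame x -175, y 0, 142 above the bench), axes as the sorter's. The floor falls 6 degrees towards the gate: 150 above the bench at the head edge, 134 at the gate. It is flat for 50 mm either side in y, with a 6 mm ridge along the middle, then bevelled up to side boards with inner faces at y +90 and -90 and tops 44 above the floor.
- lane_small (a point): On the floor of the small lane, in its open part. Three lanes lie side by side under the bars, all from y 90 to -205 and sloping down to -y (sorter frame). By their own weight small stoppers fall through the bars into the lane x -97 to 81, medium ones farther down into x 87 to 222, and large ones roll off the bar ends into x 228 to 320.
- gate (a joint): Opening of the aluminium slide gate in m: 0 is fully down, grows straight up to 0.120 at its stop. It holds back the stoppers in the pan, slides stiffly (about 7 N of friction plus 2 N of weight) and stays where it is left. It starts down, at most 6 mm open.
- gate_bar (a point): Centre of the gate's wooden pull bar, over the gate: 110 mm long along the sorter's y, 14 thick along its x, 20 high; can be pinched across its thickness from above. 242 above the bench with the gate fully down; rises with the gate. Free for 25 mm below the bar between its two stems at y +45 and -45.
- tray_bar (a point): Centre of the pour tray's fixed bridge handle, a wooden bar 16 mm thick along the tray's x, 22 high, free for 140 along the tray's y; 126 above the bench when the tray stands. Axes are the tray's: +x the open pouring end, z up. Plywood tray 180 mm long (x), 144 wide (y), 0.22 to 0.37 kg empty, plus 0.28 kg of stoppers; it reaches from -80 to +99 in x of this point.
- tray_lip (a point): Middle of the top of the tray's pouring edge: in tray axes 99 mm ahead (+x) of the handle's centre and 86 below it. The tray has 55 mm walls on the other three sides. Its floor rises 10 degrees to this edge, so the stoppers stay in until it is tipped, mouth down, by more than about 10 degrees; 35 to 40 degrees about the handle empties it.
- tray_foot (a point): Underside of the tray's front foot strip, 10 mm thick in x, 110 wide, in tray axes 40 mm ahead (+x) of the handle's centre and 126 below it; a rear foot is 63 mm behind. Must clear the grader's head edge.
- small_1: Small ball stopper of turned dark wood, a 36 mm ball, 18 g; origin at its centre; starts in the tray
- small_2: Small ball stopper of turned dark wood, a 36 mm ball, 18 g; origin at its centre; starts in the tray
- medium_1: Medium ball stopper of turned dark wood, a 48 mm ball, 42 g; origin at its centre; starts in the tray
- medium_2: Medium ball stopper of turned dark wood, a 48 mm ball, 42 g; origin at its centre; starts in the tray
- large_1: Large ball stopper of turned dark wood, a 60 mm ball, 80 g; origin at its centre; starts in the tray
- large_2: Large ball stopper of turned dark wood, a 60 mm ball, 80 g; origin at its centre; starts in the tray
- bottle_tall: Bystander: amber bottle 62 mm across, 150 mm high, origin under its centre
- bottle_short: Bystander: amber bottle 58 mm across, 115 mm high, origin under its centre
- bean_jar: Bystander: glass jar 64 mm across, 95 mm high, origin under its centre
- diffuser: Bystander: reed diffuser, amber bottle 72 mm across, 100 mm high, its thin reeds rising to 225 mm; origin under its centre
- rollon: Bystander: slim roll-on vial standing on end, 25 mm across, 96 mm high, origin under its centre
- beaker: Bystander: glass beaker 72 mm across, 90 mm high, origin under its centre
- tin: Bystander: flat round tin 70 mm across, 25 mm high, origin under its centre
Things that resemble listed ones, but are neither listed nor needed, are in the scene too. What is shaped like the large_2 but blue is not meant.

How it is judged:
On the way:
1. all six stoppers have been tipped into the feed pan, clear of the tray, while the gate is down (open less than 15 mm) (x of small_1 in the frame of sorter between -0.255 and -0.085 m and y of small_1 in the frame of sorter between -0.09 and 0.09 m and z of small_1 in the frame of sorter between 0.125 and 0.215 m and contact force between tray and small_1 below 0.02 N and x of small_2 in the frame of sorter between -0.255 and -0.085 m and y of small_2 in the frame of sorter between -0.09 and 0.09 m and z of small_2 in the frame of sorter between 0.125 and 0.215 m and contact force between tray and small_2 below 0.02 N and x of medium_1 in the frame of sorter between -0.255 and -0.085 m and y of medium_1 in the frame of sorter between -0.09 and 0.09 m and z of medium_1 in the frame of sorter between 0.125 and 0.215 m and contact force between tray and medium_1 below 0.02 N and x of medium_2 in the frame of sorter between -0.255 and -0.085 m and y of medium_2 in the frame of sorter between -0.09 and 0.09 m and z of medium_2 in the frame of sorter between 0.125 and 0.215 m and contact force between tray and medium_2 below 0.02 N and x of large_1 in the frame of sorter between -0.255 and -0.085 m and y of large_1 in the frame of sorter between -0.09 and 0.09 m and z of large_1 in the frame of sorter between 0.125 and 0.215 m and contact force between tray and large_1 below 0.02 N and x of large_2 in the frame of sorter between -0.255 and -0.085 m and y of large_2 in the frame of sorter between -0.09 and 0.09 m and z of large_2 in the frame of sorter between 0.125 and 0.215 m and contact force between tray and large_2 below 0.02 N and value of joint gate below 0.015 m), for 0.2 s.
At the end, for the whole second after the job is handed in: The two small stoppers lie at rest in the small lane, the two medium ones in the medium lane and the two large ones in the large lane; the gate is open 85 mm, give or take 10 mm; the tray stands upright on the bench (within 0.08 rad, on its feet), released (x of small_1 in the frame of sorter between -0.097 and 0.081 m and y of small_1 in the frame of sorter between -0.206 and 0.091 m and z of each of small_1, small_2, medium_1, medium_2, large_1, large_2 in the frame of sorter below 0.075 m and linear speed of each of small_1, small_2, medium_1, medium_2, large_1, large_2 below 0.05 m/s and x of small_2 in the frame of sorter between -0.097 and 0.081 m and y of small_2 in the frame of sorter between -0.206 and 0.091 m and x of medium_1 in the frame of sorter between 0.087 and 0.222 m and y of medium_1 in the frame of sorter between -0.206 and 0.091 m and x of medium_2 in the frame of sorter between 0.087 and 0.222 m and y of medium_2 in the frame of sorter between -0.206 and 0.091 m and x of large_1 in the frame of sorter between 0.228 and 0.32 m and y of large_1 in the frame of sorter between -0.206 and 0.091 m and x of large_2 in the frame of sorter between 0.228 and 0.32 m and y of large_2 in the frame of sorter between -0.206 and 0.091 m and value of joint gate between 0.075 and 0.095 m and angle between tray_bar's own z axis and vertical below 0.08 rad and height (world z) of tray_bar between 0.118 and 0.132 m); the robot touches nothing.
It fails at once if a bystander is shifted by more than 25 mm or tipped (distance of any of bottle_tall, bottle_short, bean_jar, diffuser, rollon, beaker, tin from where it was at the start of the episode above 0.025 m or angle between any of bottle_tall, bottle_short, bean_jar, diffuser, rollon, beaker, tin's own z axis and vertical above 0.35 rad).
It fails at once if a stopper is dropped or thrown (faster than 1.9 m/s, as after a fall of 180 mm) (linear speed of any of small_1, small_2, medium_1, medium_2, large_1, large_2 above 1.9 m/s).
It also fails if it takes over 72 s, if anything falls off the work surface, if the arm or the gripper's body presses on something with over 40 N, if the wrist force passes 120 N, or if a joint passes its speed limit or range.

## Working session

There is one attempt and no reset: what is moved stays moved. The work goes in short steps, Python scripts to look and compute and a shell command to move; the robot and the scene stay as the last step left them, time stands still between calls to the robot, and variables do not carry over. Pictures are saved under pics/ and viewed, at most 10 in all, crops included, and the job is handed in when it is done.

```bash
ls; mkdir -p pics; cat > h.py <<'E'
import numpy as np, cv2
from rig import robot, vision, job
def cam(n):
    c=vision.camera(n); return c
def ray(c,p):
    K=np.array(c["K"]);T=np.array(c["cam_to_world"])
    d=T[:3,:3]@np.linalg.inv(K)@np.array([p[1],p[0],1.]); return T[:3,3],d/np.linalg.norm(d)
def atz(c,p,z):
    o,d=ray(c,p); return o+d*(z-o[2])/d[2]
def tri(c1,p1,c2,p2):
    o1,d1=ray(c1,p1);o2,d2=ray(c2,p2)
    s=np.linalg.lstsq(np.c_[d1,-d2],o2-o1,rcond=None)[0]
    a=o1+d1*s[0];b=o2+d2*s[1]; return (a+b)/2,np.linalg.norm(a-b)
def proj(c,X):
    T=np.linalg.inv(np.array(c["cam_to_world"]));x=np.array(c["K"])@(T[:3,:3]@np.array(X)+T[:3,3]);return [x[1]/x[2],x[0]/x[2]]
E
python3 - <<'E'
from h import *
np.set_printoptions(precision=3,suppress=True)
C={}
for n in("scene","top"):
    C[n]=cam(n); cv2.imwrite(f"pics/{n}0.png",C[n]["frame"][...,::-1]); print(n,C[n]["K"],C[n]["cam_to_world"])
for l in["sorter","pan","gate_bar","tray_bar","tray_lip","tray_foot","large_2","medium_1","small_1","bottle_tall","bottle_short","bean_jar","diffuser","rollon","beaker","tin"]:
    for n in C:
        print(l,n,[(np.round(d["point"]).astype(int).tolist(),round(d["conf"],2),np.round(atz(C[n],d["point"],.1)[:2],3).tolist()) for d in vision.look_for(n,l)[:4]])
print(robot.get_obs())
E
```

```text
pics
scene [[477.064   0.    274.677]
 [  0.    477.064 207.354]
 [  0.      0.      1.   ]] [[ 0.256  0.83  -0.496  1.242]
 [ 0.966 -0.211  0.146 -0.324]
 [ 0.016 -0.516 -0.856  1.406]
 [ 0.     0.     0.     1.   ]]
top [[472.49    0.    284.382]
 [  0.    472.49  222.295]
 [  0.      0.      1.   ]] [[ 0.007 -0.983  0.181  0.272]
 [-1.    -0.009 -0.009 -0.104]
 [ 0.011 -0.181 -0.983  1.627]
 [ 0.     0.     0.     1.   ]]
sorter scene [([187, 234], 0.75, [0.379, -0.211]), ([219, 398], 0.6, [0.626, 0.267]), ([225, 228], 0.45, [0.513, -0.258])]
sorter top [([208, 163], 0.94, [0.597, 0.281]), ([306, 135], 0.36, [0.279, 0.352])]
pan scene [([217, 400], 0.68, [0.618, 0.274]), ([218, 210], 0.5, [0.473, -0.308])]
pan top [([208, 161], 0.59, [0.596, 0.289])]
gate_bar scene [([194, 360], 0.66, [0.504, 0.181]), ([216, 208], 0.24, [0.464, -0.315])]
gate_bar top []
tray_bar scene [([220, 228], 0.66, [0.495, -0.255])]
tray_bar top [([244, 317], 0.63, [0.483, -0.225]), ([246, 322], 0.5, [0.475, -0.244]), ([210, 348], 0.34, [0.595, -0.33])]
tray_lip scene [([224, 226], 0.84, [0.507, -0.264])]
tr
[... 1420 characters left out ...]
, [0.624, 0.265])]
beaker top [([240, 320], 0.7, [0.496, -0.235]), ([306, 134], 0.61, [0.277, 0.354])]
tin scene [([283, 263], 0.76, [0.727, -0.201])]
tin top [([187, 305], 0.62, [0.672, -0.186]), ([246, 316], 0.61, [0.476, -0.224])]
{'time': 1.7, 'q': array([-1.283,  0.528,  1.433,  0.   ,  1.181, -0.178]), 'joint_velocities': array([ 0.002, -0.001, -0.   , -0.001,  0.   ,  0.   ]), 'joint_torque': array([  0.   , -44.   , -17.698,   0.063,   0.051,  -0.   ]), 'position': array([ 0.281, -0.558,  0.231]), 'tool_rot': array([0.973, 0.231, 0.   , 0.   ]), 'ft_force': array([ 0.171, -0.664, -0.078]), 'moment': array([ 0.021,  0.028, -0.006]), 'grip_force': 0.0, 'grip_width': 0.0870129180495793}
```

View both.

View pics/scene0.png

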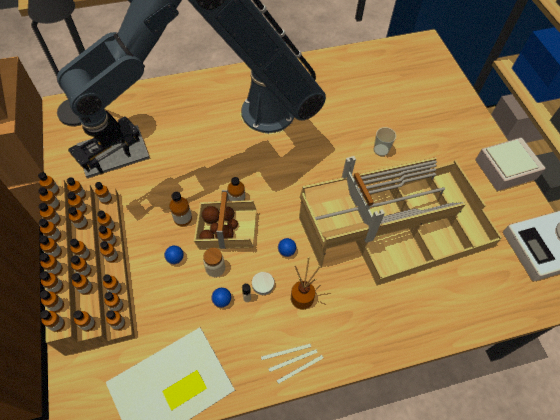

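View pics/top0.png

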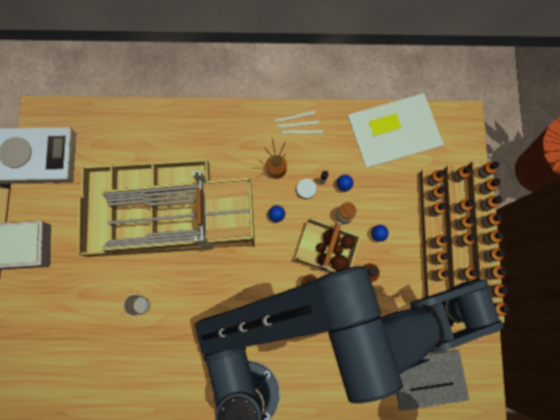

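The scene view shows the tray at about (222,226) with dark stoppers and three blue look-alikes. The grader is on the right, with its pan at about (215,325) and the gate bar at about (188,363). In the top view the tray is at (247,327) with its open end to the left, the pan at (210,228) and the gate bar at (208,197). I'll enlarge these to pick points.

```bash
python3 - <<'E'
from h import *
def t(n,r,c,s):
    f=cv2.imread(f"pics/{n}0.png")[r:r+int(300/s),c:c+int(400/s)]
    f=cv2.resize(f,(400,300),interpolation=cv2.INTER_CUBIC)
    for v in range(0,400,int(10*s)):
        cv2.putText(f,str(c+int(v/s)),(v,8),0,.3,(255,0,0),1);cv2.line(f,(v,8),(v,13),(255,0,0),1)
        if v<300: cv2.putText(f,str(r+int(v/s)),(0,v+4),0,.3,(255,0,0),1);cv2.line(f,(20,v),(25,v),(255,0,0),1)
    return f
a=np.vstack([np.hstack([t("top",215,285,5),t("scene",186,186,5)]),np.hstack([t("top",160,175,3.0),t("scene",150,290,3.0)])])
cv2.imwrite("pics/z1.png",a)
E
```

```text
(no output)
```

View pics/z1.png

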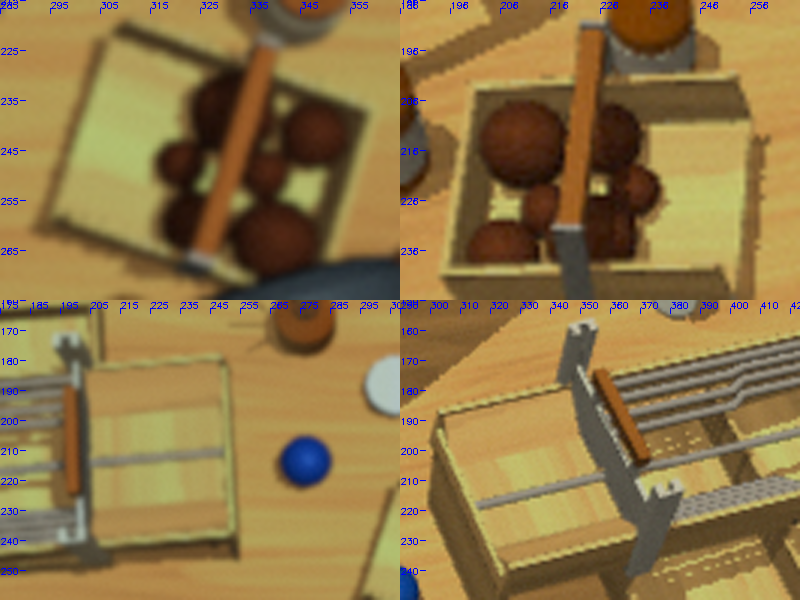

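```bash
cat > m.py <<'E'
from h import *
np.set_printoptions(precision=4,suppress=True)
c=cam("scene");t=cam("top")
P={"tb_far":((224,338.2),(231.2,219.6)),"tb_near":((266,325.6),(191.6,224.8)),"gb_far":((190,198.3),(204,370.7)),"gb_near":((225,199),(174,356.7)),"hd_far":((179.3,250.7),(239.3,324.3)),"hd_near":((240,253.7),(187.3,301.7))}
R={}
for k,(a,b) in P.items():
    R[k],e=tri(t,a,c,b); print(k,R[k],round(e,4))
for k in("tb","gb","hd"):
    n,f=R[k+"_near"],R[k+"_far"]; print(k,(n+f)/2,"len",np.linalg.norm(n-f),"yaw of far-near normal (x axis=+90deg ccw)",np.degrees(np.arctan2(f[1]-n[1],f[0]-n[0]))+90)
o=robot.get_obs();print(o["time"],o["position"],o["tool_rot"])
E
python3 m.py
```

```text
tb_far [ 0.5434 -0.2907  0.1301] 0.0027
tb_near [ 0.4078 -0.2477  0.1314] 0.0052
gb_far [0.624  0.1443 0.2398] 0.003
gb_near [0.5165 0.1385 0.2432] 0.0055
hd_far [ 0.6743 -0.0081  0.1864] 0.006
hd_near [ 0.4824 -0.0197  0.1804] 0.0083
tb [ 0.4756 -0.2692  0.1308] len 0.14220817667920704 yaw of far-near normal (x axis=+90deg ccw) 72.35823357203863
gb [0.5702 0.1414 0.2415] len 0.10763212276088079 yaw of far-near normal (x axis=+90deg ccw) 93.07300400473662
hd [ 0.5783 -0.0139  0.1834] len 0.19230671916884082 yaw of far-near normal (x axis=+90deg ccw) 93.48201880836916
1.8 [ 0.2813 -0.5581  0.2305] [ 0.9729  0.2313  0.     -0.    ]
```

Bar centre is about (0.476, -0.269), tray yaw about 72°, grader yaw about 93° and head edge about (0.578, -0.012). I'll move above the handle.

```bash
python3 -m handwheel '[[1,-0.569,0,0.123],[1,-0.569,0,0.123],[1,-0.569,0,0.123],[1,-0.569,0,0.123],[1,-0.569,0,0.123],[1,-0.569,0,0.123],[1,-0.569,0,0.123],[1,-0.569,0,0.123],[1,-0.569,0,0.123],[1,-0.569,0,0.123],[1,-0.569,0,0.123],[1,-0.569,0,0.123]]' 70 20
cat > v.py <<'E'
from h import *
import sys
n,r,c,s,out=sys.argv[1],int(sys.argv[2]),int(sys.argv[3]),float(sys.argv[4]),sys.argv[5]
C=cam(n);f=C["frame"][...,::-1][r:r+int(600/s),c:c+int(800/s)]
f=cv2.resize(f,None,fx=s,fy=s,interpolation=cv2.INTER_CUBIC)
for v in range(0,f.shape[1],int(10*s)): cv2.putText(f,str(c+int(v/s)),(v,8),0,.3,(255,0,0),1)
for v in range(0,f.shape[0],int(10*s)): cv2.putText(f,str(r+int(v/s)),(0,v+4),0,.3,(255,0,0),1)
cv2.imwrite("pics/"+out,f)
E
python3 v.py scene 150 170 5 a1.png
```

```text
time: 2.8
position: [0.4723, -0.2713, 0.2307]
tool_rot: [0.988, -0.152, 0.0, 0.0]
ft_force: [-0.6, -0.5, -0.2]
grip_width: 0.0608
grip_force: 0.0
```

View pics/a1.png

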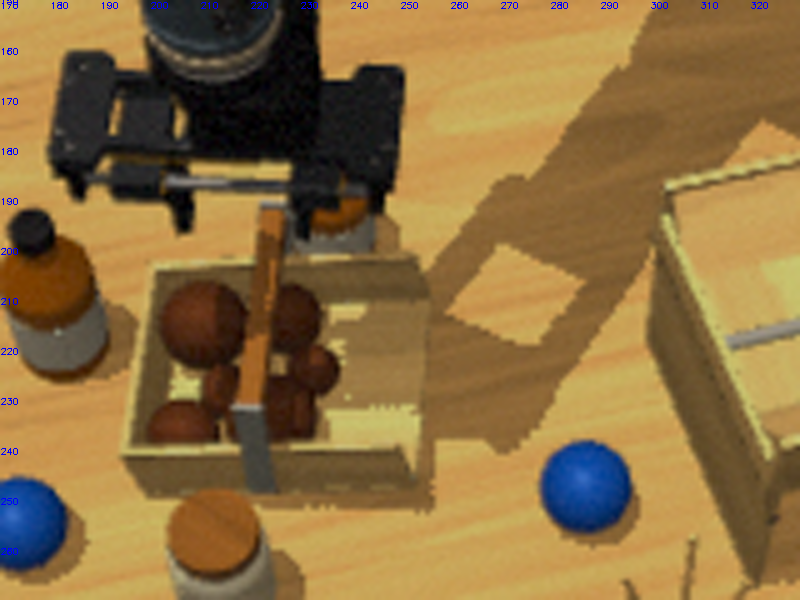

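The fingers are over the bar, which runs from (192,224) to (230,218). The nearby bottles and the jar are clear, so I'll go down and grip.

```bash
python3 -m handwheel '[[0.008,-0.01,0.13,0],[0.008,-0.01,0.25,0],[0.008,-0.01,0.34,0],[0.008,-0.01,0.386,0],[0.008,-0.01,0.386,0],[0.008,-0.01,0.386,0]]'
python3 -m handwheel '[[0,0,0,0],[0,0,0,0],[0,0,0,0],[0,0,0,0],[0,0,0,0],[0,0,0,0],[0,0,0,0],[0,0,0,0]]' 0 25
python3 -m handwheel '[[0,0,-0.03,0],[0,0,-0.06,0],[0,0,-0.1,0],[0,0,-0.1,0]]'
```

```text
time: 3.35
position: [0.4748, -0.2696, 0.1142]
tool_rot: [0.988, -0.154, -0.001, -0.0]
ft_force: [0.3, -0.0, -0.3]
grip_width: 0.0608
grip_force: 0.0
time: 4.02
position: [0.4757, -0.2688, 0.115]
tool_rot: [0.988, -0.152, 0.0, 0.0]
ft_force: [-1.5, -1.7, -0.3]
grip_width: 0.0156
grip_force: 25.1
time: 4.35
position: [0.4764, -0.269, 0.1466]
tool_rot: [0.988, -0.152, 0.001, 0.001]
ft_force: [1.6, -0.6, -5.5]
grip_width: 0.0154
grip_force: 25.0
```

```bash
python3 -m handwheel '[[0,0,-0.07,0],[0,0,-0.16,0],[0,0,-0.26,0],[0,-0.03,-0.35,0],[0.01,-0.08,-0.42,-0.005],[0.02,-0.14,-0.445,-0.01],[0.04,-0.22,-0.445,-0.016],[0.05,-0.3,-0.445,-0.022],[0.07,-0.38,-0.445,-0.028],[0.08,-0.46,-0.445,-0.034],[0.1,-0.54,-0.445,-0.04],[0.11,-0.61,-0.445,-0.046],[0.12,-0.67,-0.445,-0.052],[0.13,-0.71,-0.445,-0.056],[0.132,-0.74,-0.445,-0.058],[0.132,-0.753,-0.445,-0.058],[0.132,-0.753,-0.445,-0.058],[0.132,-0.753,-0.445,-0.058]]'
python3 v.py scene 130 200 4 a2.png
python3 - <<'E'
from h import *
c=cam("scene")
print([(z,np.round(proj(c,[0.5743,-0.1963,z/1000]),1).tolist()) for z in(0,10,20,40,55,95)])
E
```

```text
time: 5.85
position: [0.5809, -0.0656, 0.278]
tool_rot: [1.0, 0.029, -0.001, 0.0]
ft_force: [0.5, -0.4, -5.5]
grip_width: 0.0158
grip_force: 25.0
[(0, [251.9, 252.9]), (10, [250.6, 252.8]), (20, [249.2, 252.7]), (40, [246.4, 252.6]), (55, [244.3, 252.5]), (95, [238.5, 252.2])]
```

View pics/a2.png

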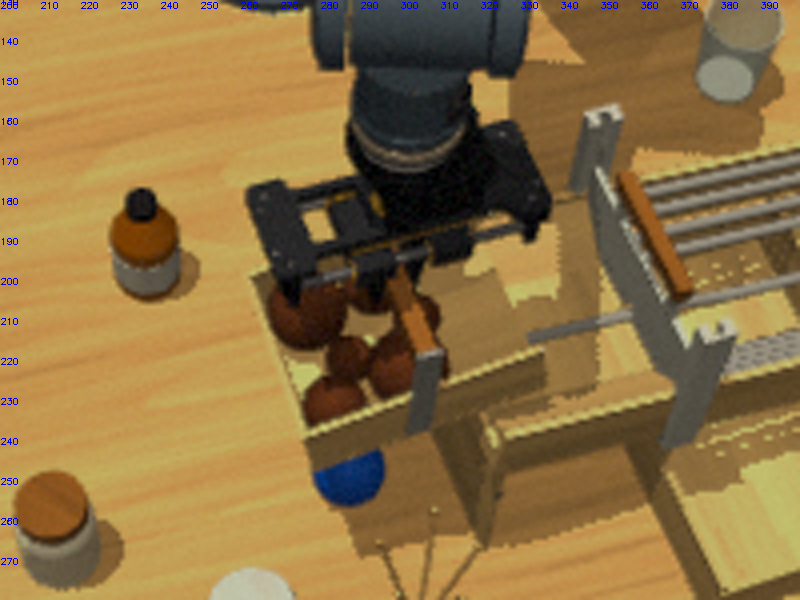

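The tray is level in front of the head edge with all six stoppers in it, and the side walls sit inside the pan boards. The tool can only turn about the vertical. So I'll rest the front foot against the head board and push the handle forward, letting the bar rotate in a light grip.

```bash
python3 -m handwheel '[[0,0,0.02,0],[0,0,0.043,0],[0,0,0.043,0],[0,-0.01,0.043,0],[0,-0.02,0.043,0],[0,-0.03,0.043,0],[0,-0.03,0.043,0]]' - 12
python3 -m handwheel '[[0,-0.01,0,0],[0,-0.02,0,0],[0,-0.03,0,0],[0,-0.03,0,0]]'
python3 -m handwheel '[[0,-0.01,-0.003,0],[0,-0.02,-0.006,0],[0,-0.03,-0.01,0],[0,-0.03,-0.01,0]]'
```

```text
time: 6.53
position: [0.5814, -0.0563, 0.266]
tool_rot: [1.0, 0.03, 0.001, 0.001]
ft_force: [-1.7, -2.8, -5.6]
grip_width: 0.0159
grip_force: 12.1
time: 6.87
position: [0.5819, -0.0476, 0.2669]
tool_rot: [1.0, 0.029, 0.002, 0.001]
ft_force: [1.0, -4.8, 0.1]
grip_width: 0.0168
grip_force: 12.3
time: 7.2
position: [0.5818, -0.0389, 0.2698]
tool_rot: [1.0, 0.029, 0.003, 0.001]
ft_force: [2.9, -5.4, -1.3]
grip_width: 0.0182
grip_force: 12.4
```

Pushing works: the jaws are opening and the force is only 5 N. I'll continue slowly along the arc.

```bash
python3 -m handwheel '[[0,-0.01,-0.005,0],[0,-0.02,-0.008,0],[0,-0.03,-0.01,0],[0,-0.04,-0.012,0],[0,-0.05,-0.013,0],[0,-0.06,-0.014,0],[0,-0.07,-0.015,0],[0,-0.07,-0.015,0],[0,-0.07,-0.015,0]]'
python3 -m handwheel '[[0,-0.01,0,0],[0,-0.02,0,0],[0,-0.03,0,0],[0,-0.04,0.001,0],[0,-0.05,0.002,0],[0,-0.06,0.003,0],[0,-0.07,0.004,0],[0,-0.07,0.004,0],[0,-0.07,0.004,0]]'
python3 v.py scene 130 230 4 a3.png
```

```text
time: 7.95
position: [0.5825, -0.0191, 0.2755]
tool_rot: [1.0, 0.029, 0.005, 0.003]
ft_force: [5.2, -6.3, 2.1]
grip_width: 0.021
grip_force: 12.5
time: 8.7
position: [0.5826, 0.0002, 0.2785]
tool_rot: [1.0, 0.029, 0.008, 0.005]
ft_force: [0.6, -9.0, 17.6]
grip_width: 0.0223
grip_force: 11.7
```

View pics/a3.png

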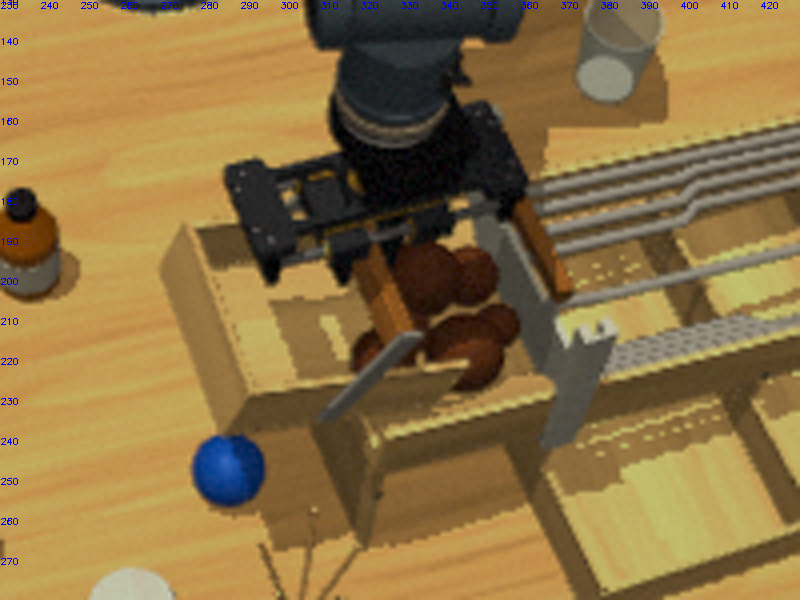

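The tray is tipped about 25°, most stoppers are against the gate, and one is still under the handle at (218,322). The tool is pressing down with 17 N, so I'll ease up and carry on.

```bash
python3 -m handwheel '[[0,0,-0.012,0],[0,-0.005,-0.02,0],[0,-0.015,-0.02,0],[0,-0.025,-0.02,0],[0,-0.035,-0.02,0],[0,-0.035,-0.02,0]]'
python3 -m handwheel '[[0,-0.01,0,0],[0,-0.02,0,0],[0,-0.03,0,0],[0,-0.035,0.002,0],[0,-0.035,0.002,0],[0,-0.035,0.002,0]]'
```

```text
time: 9.25
position: [0.5804, 0.0133, 0.2809]
tool_rot: [1.0, 0.029, 0.005, 0.002]
ft_force: [3.6, -6.5, 4.9]
grip_width: 0.023
grip_force: 12.3
time: 9.75
position: [0.5801, 0.0236, 0.2817]
tool_rot: [1.0, 0.029, 0.006, 0.002]
ft_force: [2.2, -5.8, 10.9]
grip_width: 0.0239
grip_force: 11.9
```

```bash
python3 -m handwheel '[[0,-0.01,-0.008,0],[0,-0.02,-0.01,0],[0,-0.03,-0.01,0],[0,-0.04,-0.01,0],[0,-0.05,-0.01,0],[0,-0.06,-0.008,0],[0,-0.06,-0.008,0],[0,-0.06,-0.008,0],[0,-0.06,-0.008,0]]'
python3 v.py scene 150 270 6 a4.png
```

```text
time: 10.5
position: [0.5783, 0.0428, 0.2825]
tool_rot: [1.0, 0.029, 0.005, 0.0]
ft_force: [4.1, -2.9, 5.5]
grip_width: 0.0248
grip_force: 15.1
```

View pics/a4.png

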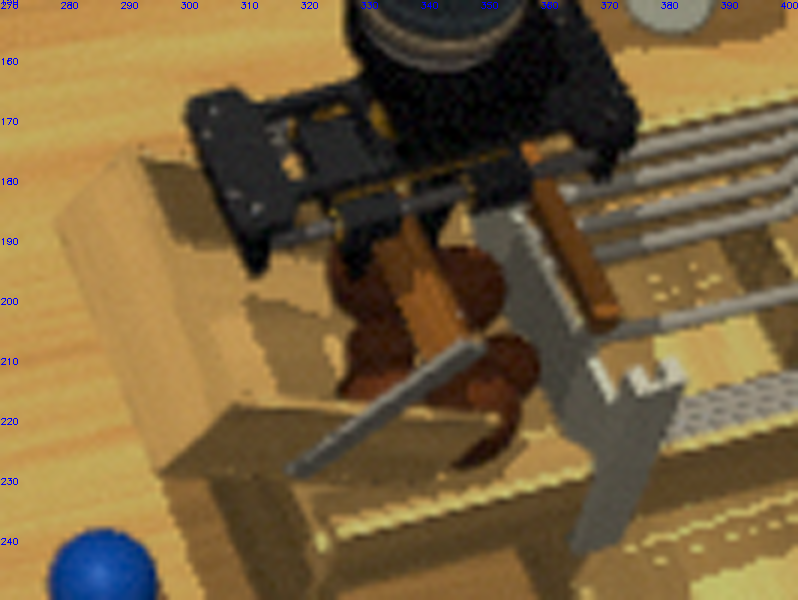

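The tray is tipped about 40°. The stoppers are in front of the handle at rows 190–225, cols 325–358, and some may still lean on the lip. I'll jiggle gently, then look from both cameras.

```bash
python3 -m handwheel '[[0.015,0,-0.01,0],[0.015,0,-0.015,0],[-0.015,0,-0.015,0],[-0.015,0,-0.015,0],[0.015,0,-0.015,0],[0.015,0,-0.015,0],[-0.015,0,-0.015,0],[-0.015,0,-0.015,0],[0,0,-0.015,0],[0,0,-0.015,0],[0,0,-0.015,0]]'
python3 - <<'E'
from h import *
c={n:cam(n) for n in("scene","top")}
def t(n,r,k,s,W,H):
    f=c[n]["frame"][...,::-1][r:r+int(H/s),k:k+int(W/s)]
    return cv2.resize(f,(W,H),interpolation=cv2.INTER_CUBIC)
cv2.imwrite("pics/a5.png",np.hstack([t("scene",165,305,7,400,500),t("top",165,190,7,400,500)]))
for n in c:
  for l in("small_1","medium_1","large_1"): print(n,l,[(np.round(d["point"]).tolist(),round(d["conf"],2),np.round(atz(c[n],d["point"],.17)[:2],3)) for d in vision.look_for(n,l) if d["conf"]>.25])
E
```

```text
time: 11.47
position: [0.5762, 0.0427, 0.2841]
tool_rot: [1.0, 0.029, 0.001, 0.0]
ft_force: [3.9, -1.9, 2.6]
grip_width: 0.0242
grip_force: 14.7
scene small_1 [([192.0, 235.0], 0.73, array([ 0.442, -0.218])), ([210.0, 358.0], 0.46, array([0.598, 0.129]))]
scene medium_1 [([197.0, 347.0], 0.44, array([0.544, 0.112])), ([211.0, 333.0], 0.41, array([0.581, 0.056])), ([198.0, 361.0], 0.4, array([0.559, 0.154]))]
scene large_1 [([296.0, 221.0], 0.79, array([ 0.762, -0.326])), ([246.0, 285.0], 0.7, array([ 0.659, -0.117])), ([257.0, 174.0], 0.63, array([ 0.616, -0.432])), ([198.0, 329.0], 0.62, array([0.534, 0.058])), ([215.0, 352.0], 0.53, array([0.61 , 0.104])), ([292.0, 243.0], 0.41, array([ 0.765, -0.265])), ([195.0, 348.0], 0.39, array([0.539, 0.117]))]
top small_1 []
top medium_1 []
top large_1 [([179.0, 345.0], 0.59, array([ 0.681, -0.31 ])), ([179.0, 324.0], 0.57, array([ 0.681, -0.243])), ([214.0, 282.0], 0.39, array([ 0.567, -0.111])), ([275.0, 366.0], 0.37, array([ 0.378, -0.369]))]
```

View pics/a5.png

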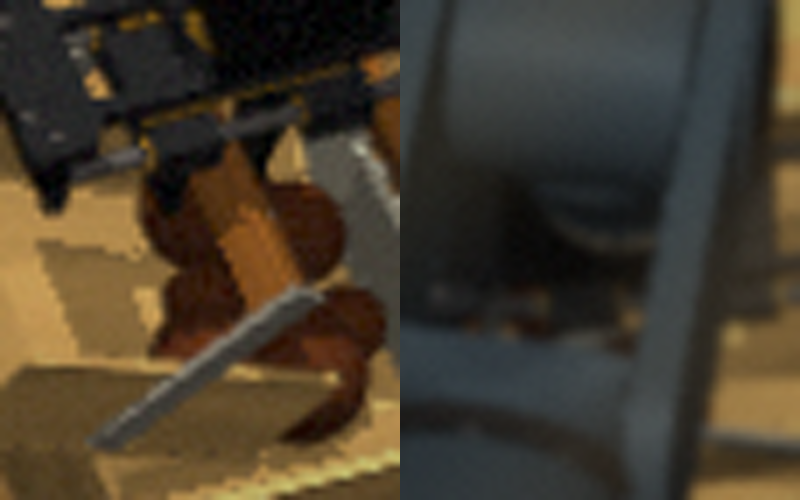

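From the scene view, the front row of stoppers is against the gate and two still lean on the lip, near (198,329) and (211,333). I'll clamp harder so friction holds the tilt, then ease the tray back and up.

```bash
python3 -m handwheel '[[0,0,0,0],[0,0,0,0],[0,0,0,0]]' - 50
python3 -m handwheel '[[0,0.008,-0.004,0],[0,0.016,-0.008,0],[0,0.025,-0.012,0],[0,0.025,-0.012,0],[0,0.025,-0.012,0]]'
```

```text
time: 12.12
position: [0.5756, 0.0423, 0.2843]
tool_rot: [1.0, 0.029, 0.001, 0.001]
ft_force: [4.6, -2.8, 4.0]
grip_width: 0.023
grip_force: 47.0
time: 12.53
position: [0.5739, 0.0358, 0.2862]
tool_rot: [1.0, 0.029, -0.002, -0.001]
ft_force: [1.1, 0.1, -3.3]
grip_width: 0.0229
grip_force: 48.0
```

```bash
python3 -m handwheel '[[0,0.01,-0.006,0],[0,0.025,-0.012,0],[0,0.04,-0.02,0],[0,0.06,-0.03,0],[0,0.08,-0.04,0],[0,0.1,-0.055,0],[0,0.12,-0.07,0],[0,0.12,-0.07,0],[0,0.12,-0.07,0],[0,0.12,-0.07,0]]'
python3 - <<'E'
from h import *
c={n:cam(n) for n in("scene","top")}
def t(n,r,k,s,W,H):
    f=c[n]["frame"][...,::-1][r:r+int(H/s),k:k+int(W/s)]
    return cv2.resize(f,(W,H),interpolation=cv2.INTER_CUBIC)
cv2.imwrite("pics/a6.png",t("scene",160,270,7,700,560))
for n in c:
  for l in("small_1","medium_1","large_1"): print(n,l,[(np.round(d["point"]).tolist(),round(d["conf"],2),np.round(atz(c[n],d["point"],.17)[:2],3)) for d in vision.look_for(n,l) if d["conf"]>.25])
E
```

```text
time: 13.37
position: [0.5775, -0.001, 0.3087]
tool_rot: [1.0, 0.029, -0.0, 0.0]
ft_force: [-0.7, -0.4, -2.8]
grip_width: 0.0228
grip_force: 49.2
scene small_1 [([211.0, 358.0], 0.4, array([0.601, 0.129]))]
scene medium_1 [([196.0, 345.0], 0.51, array([0.541, 0.108]))]
scene large_1 [([246.0, 287.0], 0.8, array([ 0.663, -0.113])), ([294.0, 221.0], 0.79, array([ 0.757, -0.326])), ([216.0, 346.0], 0.59, array([0.608, 0.085])), ([255.0, 174.0], 0.56, array([ 0.608, -0.431]))]
top small_1 []
top medium_1 []
top large_1 [([232.0, 382.0], 0.81, array([ 0.511, -0.425])), ([182.0, 343.0], 0.57, array([ 0.672, -0.304]))]
```

View pics/a6.png

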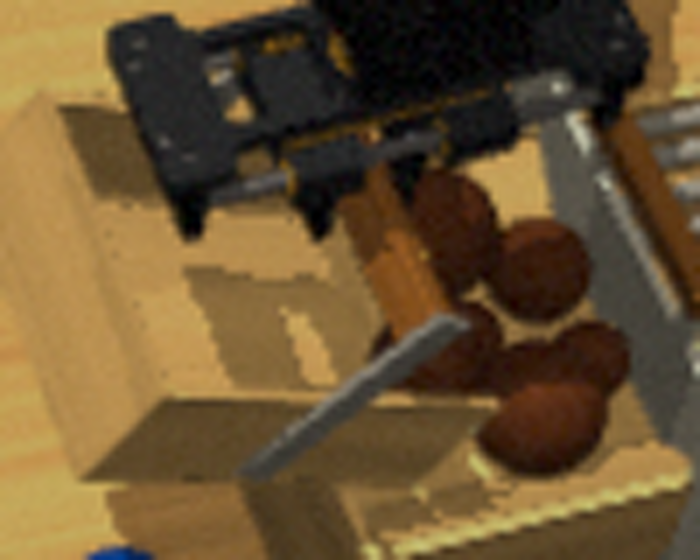

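All six stoppers now lie in the pan: (192,335), (198,347), (211,335), (211,346), (211,355) and (220,348). The wrist carries only the empty tray, 2.8 N. I'll take it back to its spot.

```bash
python3 -m handwheel '[[0,0.03,-0.06,0],[0,0.08,-0.14,0],[0,0.16,-0.2,0],[0,0.24,-0.22,0],[-0.03,0.32,-0.22,0.006],[-0.08,0.4,-0.22,0.014],[-0.14,0.48,-0.22,0.024],[-0.2,0.56,-0.22,0.034],[-0.26,0.63,-0.22,0.044],[-0.31,0.69,-0.22,0.052],[-0.338,0.731,-0.2,0.058],[-0.338,0.731,-0.15,0.058],[-0.338,0.731,-0.1,0.058],[-0.338,0.731,-0.1,0.058],[-0.338,0.731,-0.1,0.058]]'
python3 v.py scene 150 180 5 a7.png
python3 - <<'E'
from h import *
c={n:cam(n) for n in("scene","top")}
for n in c:
  for l in("small_1","medium_1","large_1","bottle_short"): print(n,l,[(np.round(d["point"]).tolist(),round(d["conf"],2),np.round(atz(c[n],d["point"],.165 if l[0]!="b" else .06)[:2],3)) for d in vision.look_for(n,l) if d["conf"]>.25])
E
```

```text
time: 15.02
position: [0.4888, -0.2249, 0.3379]
tool_rot: [0.988, -0.152, -0.001, -0.001]
ft_force: [0.6, 0.6, -2.7]
grip_width: 0.0227
grip_force: 48.6
scene small_1 [([208.0, 335.0], 0.64, array([0.571, 0.064])), ([211.0, 356.0], 0.51, array([0.598, 0.123]))]
scene medium_1 [([215.0, 327.0], 0.69, array([0.589, 0.034]))]
scene large_1 [([195.0, 332.0], 0.75, array([0.524, 0.072])), ([248.0, 287.0], 0.64, array([ 0.663, -0.114])), ([220.0, 346.0], 0.6, array([0.619, 0.084])), ([295.0, 220.0], 0.52, array([ 0.758, -0.33 ])), ([255.0, 172.0], 0.51, array([ 0.606, -0.437])), ([292.0, 304.0], 0.36, array([ 0.807, -0.103]))]
scene bottle_short [([194.0, 242.0], 0.54, array([ 0.386, -0.187]))]
top small_1 [([211.0, 229.0], 0.39, array([0.576, 0.058]))]
top medium_1 [([223.0, 213.0], 0.72, array([0.537, 0.106])), ([205.0, 238.0], 0.55, array([0.594, 0.028]))]
top large_1 [([224.0, 226.0], 0.78, array([0.532, 0.066])), ([234.0, 383.0], 0.75, array([ 0.506, -0.427])), ([213.0, 276.0], 0.64, array([ 0.569, -0.093])), ([202.0, 223.0], 0.61, array([0.604, 0.076])), ([184.0, 342.0], 0.49, array([ 0.668, -0.303]))]
top bottle_short []
```

View pics/a7.png

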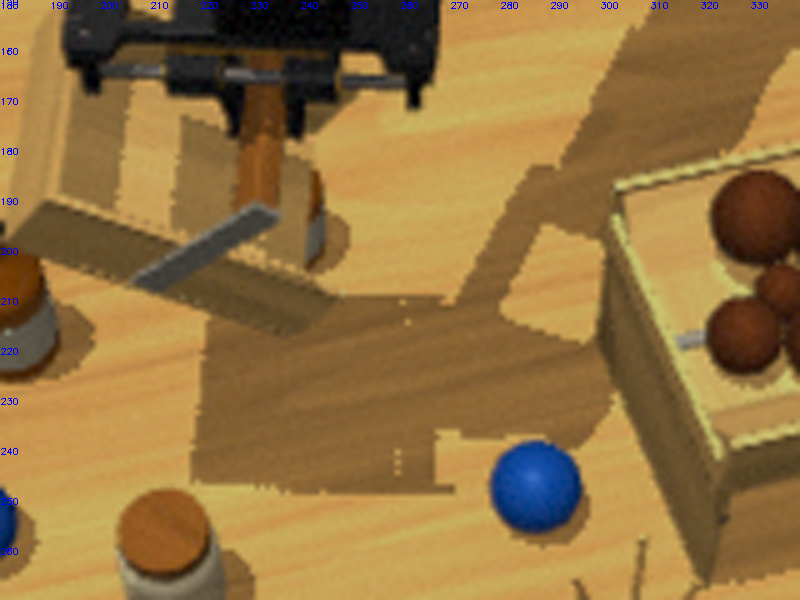

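The tray is empty and tilted about 27°, and the stoppers all lie in the pan (networks: 2 large, 2 medium, 2 small). I'll lower it to just above the bench, then slacken the grip so it swings upright.

```bash
python3 -m handwheel '[[0,0,0.08,0],[0,0,0.19,0],[0,0,0.31,0],[0,0,0.43,0],[0,0,0.54,0],[0,0,0.62,0],[0,0,0.67,0],[0,0,0.69,0],[0,0,0.69,0],[0,0,0.69,0]]'
python3 -m handwheel '[[0,0,0,0],[0,0,0,0],[0,0,0,0],[0,0,0,0]]' - 14
python3 -m handwheel '[[0,0,0,0],[0,0,0,0],[0,0,0,0],[0,0,0,0],[0,0,0,0],[0,0,0,0]]' - 6
```

```text
time: 16.4
position: [0.4899, -0.226, 0.1321]
tool_rot: [0.988, -0.152, 0.001, 0.0]
ft_force: [-0.3, 0.1, -2.0]
grip_width: 0.0226
grip_force: 48.6
time: 16.73
position: [0.4895, -0.225, 0.1323]
tool_rot: [0.988, -0.153, 0.001, -0.0]
ft_force: [-0.5, 1.1, -2.3]
grip_width: 0.017
grip_force: 13.6
time: 17.23
position: [0.4892, -0.2255, 0.1315]
tool_rot: [0.988, -0.152, -0.0, -0.0]
ft_force: [0.2, 0.6, -3.4]
grip_width: 0.0163
grip_force: 6.0
```

```bash
python3 -m handwheel '[[0,0,0.015,0],[0,0,0.03,0],[0,0,0.043,0],[0,0,0.052,0],[0,0,0.052,0]]'
python3 -m handwheel '[[0,0,0.006,0],[0,0,0.006,0]]'
python3 -m handwheel '[[0,0,0,0],[0,0,0,0],[0,0,0,0],[0,0,0,0],[0,0,0,0]]' 60
```

```text
time: 17.65
position: [0.4891, -0.2255, 0.1161]
tool_rot: [0.988, -0.152, -0.0, 0.0]
ft_force: [-0.8, 1.7, 1.8]
grip_width: 0.0156
grip_force: 6.0
time: 17.82
position: [0.4895, -0.2256, 0.1148]
tool_rot: [0.988, -0.152, 0.0, 0.0]
ft_force: [-1.0, 1.9, 4.9]
grip_width: 0.016
grip_force: 6.0
time: 18.23
position: [0.4892, -0.2256, 0.114]
tool_rot: [0.988, -0.152, -0.0, -0.0]
ft_force: [-0.4, 0.1, 0.1]
grip_width: 0.0415
grip_force: 0.0
```

```bash
python3 -m handwheel '[[0,0,-0.1,0],[0,0,-0.23,0],[0,0,-0.36,0],[0,0,-0.49,0],[0,0,-0.6,0],[0,-0.1,-0.68,0],[-0.02,-0.22,-0.69,-0.008],[-0.04,-0.35,-0.69,-0.02],[-0.06,-0.48,-0.69,-0.032],[-0.08,-0.61,-0.69,-0.044],[-0.1,-0.74,-0.69,-0.058],[-0.109,-0.87,-0.69,-0.058],[-0.109,-1,-0.69,-0.058],[-0.109,-1,-0.69,-0.058],[-0.109,-1,-0.69,-0.058]]'
python3 - <<'E'
from h import *
np.set_printoptions(precision=4,suppress=True)
c={n:cam(n) for n in("scene","top")}
# orange-brown gate bar near expected spots
for n,(r0,r1,k0,k1) in {"scene":(165,215,345,380),"top":(185,232,190,206)}.items():
    f=c[n]["frame"][r0:r1,k0:k1].astype(int);h=cv2.cvtColor(c[n]["frame"][r0:r1,k0:k1],cv2.COLOR_RGB2HSV)
    m=(h[...,1]>150)&(h[...,0]<16)&(h[...,2]>70); ys,xs=np.nonzero(m); print(n,len(ys),ys.mean()+r0 if len(ys) else 0,xs.mean()+k0 if len(ys) else 0,[ys.min()+r0,ys.max()+r0,xs.min()+k0,xs.max()+k0] if len(ys) else 0)
o=robot.get_obs();print(o["time"],o["position"],o["tool_rot"])
E
```

```text
time: 19.48
position: [0.5483, 0.0724, 0.3208]
tool_rot: [1.0, 0.031, -0.0, 0.0]
ft_force: [-0.5, -1.1, 0.1]
grip_width: 0.052
grip_force: 0.0
scene 207 197.29468599033817 357.96135265700485 [np.int64(173), np.int64(214), np.int64(345), np.int64(372)]
top 10 221.6 197.9 [np.int64(220), np.int64(224), np.int64(197), np.int64(199)]
19.5833 [0.548  0.07   0.3208] [ 0.9996  0.0293 -0.0005  0.0003]
```

```bash
python3 -m handwheel '[[0.04,-0.1,0,0],[0.088,-0.2,0,0],[0.088,-0.229,0,0],[0.088,-0.229,0.06,0],[0.088,-0.229,0.13,0],[0.088,-0.229,0.2,0],[0.088,-0.229,0.2,0]]'
python3 -m handwheel '[[0,0,0.03,0],[0,0,0.06,0],[0,0,0.09,0],[0,0,0.09,0],[0,0,0.09,0]]'
python3 -m handwheel '[[0,0,0,0],[0,0,0,0],[0,0,0,0],[0,0,0,0],[0,0,0,0],[0,0,0,0],[0,0,0,0]]' 0 40
```

```text
time: 20.17
position: [0.5675, 0.1385, 0.257]
tool_rot: [1.0, 0.028, -0.005, 0.0]
ft_force: [0.3, -0.1, -0.4]
grip_width: 0.0518
grip_force: 0.0
time: 20.58
position: [0.5706, 0.1403, 0.234]
tool_rot: [1.0, 0.029, -0.0, 0.0]
ft_force: [-0.7, -0.6, 0.8]
grip_width: 0.0524
grip_force: 0.0
time: 21.17
position: [0.5709, 0.1386, 0.2343]
tool_rot: [1.0, 0.03, 0.0, 0.002]
ft_force: [0.0, -7.1, 1.7]
grip_width: 0.0138
grip_force: 34.9
```

```bash
python3 -m handwheel '[[0,0.007,0,0],[0,0.007,0.007,0],[0,0.007,0.007,0]]'
python3 -m handwheel '[[0,0,0.007,0],[0,0,0.007,0],[0,0,0.007,0]]'
python3 -m handwheel '[[0,0,0.007,0],[0,0,0.007,0],[0,0,0.007,0]]'
```

```text
time: 21.42
position: [0.5709, 0.1386, 0.2324]
tool_rot: [1.0, 0.029, 0.0, -0.0]
ft_force: [-1.3, 0.2, 3.9]
grip_width: 0.0136
grip_force: 40.0
time: 21.67
position: [0.5709, 0.1386, 0.2302]
tool_rot: [1.0, 0.029, 0.0, -0.0]
ft_force: [-0.9, 0.9, 4.3]
grip_width: 0.0134
grip_force: 40.0
time: 21.92
position: [0.5709, 0.1386, 0.2297]
tool_rot: [1.0, 0.029, 0.001, 0.0]
ft_force: [-2.9, 0.1, 12.0]
grip_width: 0.0135
grip_force: 40.0
```

```bash
python3 -m handwheel '[[0,0,-0.02,0],[0,0,-0.045,0],[0,0,-0.07,0],[0,0,-0.095,0],[0,0,-0.12,0],[0,0,-0.145,0],[0,0,-0.17,0],[0,0,-0.195,0],[0,0,-0.22,0],[0,0,-0.245,0],[0,0,-0.27,0],[0,0,-0.285,0],[0,0,-0.287,0],[0,0,-0.287,0],[0,0,-0.287,0]]'
```

```text
time: 23.17
position: [0.5709, 0.1385, 0.3153]
tool_rot: [1.0, 0.029, 0.001, -0.0]
ft_force: [1.1, 2.6, -0.0]
grip_width: 0.0135
grip_force: 40.0
```

Raised 85.5 mm. I'll release, rise, and check the result.

```bash
python3 -m handwheel '[[0,0,0,0],[0,0,0,0],[0,0,0,0],[0,0,0,0],[0,0,-0.05,0],[0,0,-0.12,0],[0,0,-0.22,0],[0,0,-0.32,0],[0,0.1,-0.32,0],[0,0.22,-0.32,0],[0,0.35,-0.32,0],[0,0.48,-0.32,0],[0,0.6,-0.32,0],[0,0.72,-0.32,0],[0,0.8,-0.32,0],[0,0.8,-0.32,0]]' 60
cat > s.py <<'E'
from h import *
np.set_printoptions(precision=3,suppress=True)
c={n:cam(n) for n in("scene","top")}
X=np.array([-.056,.998]);Y=np.array([-.998,-.056]);O=np.array([.5646,.2412])
for n in c:
  for l in("small_1","medium_1","large_1"):
    for d in vision.look_for(n,l):
      if d["conf"]>.25:
        w=atz(c[n],d["point"],.05)[:2]-O; s=[w@X,w@Y]
        if s[0]>-.4: print(n,l,np.round(d["point"]),round(d["conf"],2),"sorter",np.array(s))
print({n:[np.round(d["point"]).tolist() for d in vision.look_for(n,"gate_bar")] for n in c},proj(c["scene"],[.5702,.1414,.327]),proj(c["top"],[.5702,.1414,.327]))
E
python3 s.py
```

```text
time: 24.5
position: [0.5849, -0.1066, 0.4094]
tool_rot: [1.0, 0.026, -0.0, 0.001]
ft_force: [0.2, -0.3, -0.1]
grip_width: 0.052
grip_force: 0.0
scene small_1 [264. 415.] 0.38 sorter [ 0.027 -0.201]
scene medium_1 [228. 449.] 0.71 sorter [ 0.19  -0.121]
scene large_1 [211. 467.] 0.64 sorter [ 0.279 -0.08 ]
scene large_1 [245. 286.] 0.6 sorter [-0.335 -0.016]
top small_1 [205. 196.] 0.72 sorter [-0.061 -0.052]
top small_1 [169. 171.] 0.39 sorter [ 0.021 -0.181]
top small_1 [176. 160.] 0.38 sorter [ 0.062 -0.159]
top medium_1 [205. 196.] 0.73 sorter [-0.062 -0.051]
top medium_1 [230.  91.] 0.53 sorter [0.293 0.019]
top large_1 [202.  94.] 0.81 sorter [ 0.285 -0.079]
top large_1 [208. 151.] 0.72 sorter [ 0.092 -0.049]
top large_1 [230.  92.] 0.63 sorter [0.289 0.018]
{'scene': [[180.0, 366.0], [217.0, 394.0]], 'top': [[202.0, 199.0]]} [np.float64(171.8734939760229), np.float64(368.2170724109576)] [np.float64(200.6973856815269), np.float64(192.82223062016598)]
```

```bash
python3 -m handwheel '[[0,0.3,0,0],[0,0.3,0,0],[0,0.3,0,0],[0,0.3,0,0],[0,0.3,0,0],[0,0.3,0,0],[0,0.3,0,0],[0,0.3,0,0],[0,0.3,0,0],[0,0.3,0,0],[0,0.3,0,0],[0,0.3,0,0],[0,0.3,0,0],[0,0.3,0,0],[0,0.3,0,0],[0,0.3,0,0],[0,0.3,0,0],[0,0.3,0,0],[0,0.3,0,0],[0,0.3,0,0]]'
python3 s.py
```

```text
time: 26.67
position: [0.5901, -0.191, 0.4099]
tool_rot: [1.0, 0.029, 0.0, -0.0]
ft_force: [-0.3, -0.4, -0.3]
grip_width: 0.0519
grip_force: 0.0
scene medium_1 [245. 460.] 0.58 sorter [ 0.193 -0.183]
scene medium_1 [230. 448.] 0.58 sorter [ 0.181 -0.126]
scene large_1 [235. 482.] 0.85 sorter [ 0.279 -0.173]
scene large_1 [246. 285.] 0.69 sorter [-0.341 -0.019]
scene large_1 [222. 475.] 0.6 sorter [ 0.284 -0.125]
top small_1 [170. 161.] 0.5 sorter [ 0.057 -0.181]
top medium_1 [174. 122.] 0.71 sorter [ 0.191 -0.171]
top medium_1 [186. 123.] 0.58 sorter [ 0.187 -0.129]
top large_1 [194.  94.] 0.76 sorter [ 0.284 -0.106]
top large_1 [182.  93.] 0.5 sorter [ 0.288 -0.149]
{'scene': [[180.0, 365.0]], 'top': [[205.0, 200.0]]} [np.float64(171.8734939760229), np.float64(368.2170724109576)] [np.float64(200.6973856815269), np.float64(192.82223062016598)]
```

```bash
python3 - <<'E'
from h import *
np.set_printoptions(precision=3,suppress=True)
X=np.array([-.056,.998]);Y=np.array([-.998,-.056]);O=np.array([.5646,.2412])
for n,(r0,r1,k0,k1) in {"scene":(160,300,300,500),"top":(155,260,75,260)}.items():
    c=cam(n);h=cv2.cvtColor(c["frame"],cv2.COLOR_RGB2HSV)
    m=((h[...,1]>130)&((h[...,0]<12)|(h[...,0]>172))&(h[...,2]<140)&(h[...,2]>25)).astype(np.uint8)
    z=np.zeros_like(m);z[r0:r1,k0:k1]=m[r0:r1,k0:k1]
    N,_,st,ce=cv2.connectedComponentsWithStats(z)
    for i in range(1,N):
        if st[i,4]>25:
            w=atz(c,ce[i][::-1],.04)[:2]-O;print(n,ce[i][::-1],"area",st[i,4],"sorter",w@X,w@Y)
c=cam("top")
# gate bar height from orange top-face blob in scene
c=cam("scene");h=cv2.cvtColor(c["frame"],cv2.COLOR_RGB2HSV)
for g in (.0,.075,.085,.095): print(g,[np.round(proj(c,[.5702+s*.055,.1414+s*.003,.252+g]),1).tolist() for s in(-1,1)])
m=(h[...,0]>=7)&(h[...,0]<16)&(h[...,1]>150)&(h[...,2]>90);ys,xs=np.nonzero(m[140:215,345:385]);print(len(ys),ys.min()+140,ys.max()+140,xs.min()+345,xs.max()+345)
E
```

```text
scene [226.256 478.844] area 347 sorter 0.2934175049926378 -0.13933447050872907
scene [237.692 454.284] area 208 sorter 0.19476533883166422 -0.15249768947670217
scene [260.173 416.272] area 81 sorter 0.04020009748391776 -0.18710506457495157
scene [288.977 303.977] area 44 sorter -0.32997034224138977 -0.16985789567885878
top [170.392 160.627] area 51 sorter 0.06052382471666322 -0.18195714013493974
top [169.705 171.114] area 44 sorter 0.024226369314585106 -0.18279138179227156
top [177.556 121.356] area 160 sorter 0.19589992035693674 -0.16235381451862071
top [184.93   93.607] area 359 sorter 0.2907457000589507 -0.14034175437169252
0.0 [[172.0, 356.1], [202.2, 371.2]]
0.075 [[156.7, 360.4], [187.7, 376.4]]
0.085 [[154.5, 361.0], [185.6, 377.1]]
0.095 [[152.3, 361.6], [183.6, 377.9]]
152 153 186 345 378
```

All six are in their lanes and the gate bar shows at about 85 mm. Handing in.

```bash
python3 -c "
from rig import job
print(job.hand_in())"
```

```text
the job is handed in; nothing more can be done
None
```

The job is handed in: at the last look all six stoppers lay in their own lanes and the gate was open about 85 mm; the empty tray was set down on its feet and released about 45 mm from its starting spot, and the arm touched none of the bottles or other things on the way, though I did not measure them again or see the final judgement.

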